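# Cover back on the sander's dust box

## Task

Put the loose cover back on the dust box of the bench sander: first turn the wing of the quarter-turn fastener on the box until it lies in line with the cover's slot (as the cover will sit), then carry the cover over, lower it squarely onto the box frame with the wing sticking up through the slot, and press it down until the springy rubber seal is squeezed fully flat and the cover is flush on the frame. Finish while still holding the cover pressed down like that with the gripper (do not let go: a colleague will put the screws in), and leave the other things on the bench where they are.

Things in the scene. Friction and masses are not known exactly. Their poses are not given: they have to be found in the camera images.
- dustbox: Grey steel dust box, 150 (x) x 180 (y) x 70 mm high, open on top, fixed to the bench; its frame (rim) is 26 mm wide. Origin: centre of its underside on the bench; z up. Along its -y side, from 105 mm to 380 mm from the origin, the disc sander itself stands fixed to it (up to 195 mm high). The wing stud is inside the opening towards +y.
- frame_top (a point): Centre of the box's opening at the height of the frame's top face (70 mm above the bench), axes as the dust box. The cover's origin belongs here, with the cover's axes parallel to the box's axes (same directions, slot towards +y).
- seal (a joint): How far the black rubber seal ring is squeezed, in m: 0 = free, standing 5 mm above the frame top; 0.005 = fully flat, level with the frame top. Ring 124 x 154 mm outside, strips 10 mm wide. A spring of 2500 N/m: 12.5 N in all squeezes it flat; the cover's own weight (3 to 4.5 N) gives only the first 1 to 2 mm.
- wing (a joint): Angle of the fastener's wing in rad, counter-clockwise seen from above: 0 = wing lies along the dust box's x axis, in line with the slot of the cover as it will sit. It starts 0.8 to 1.45 rad clockwise of that (negative), has no click at 0, stops only at -1.7 and +0.7, and stays where it is left (about 0.06 N m of friction).
- wing_top (a point): Centre of the top of the steel wing, on its upright turning axis, 45 mm towards +y from the centre of the box and 34 mm above the frame top (104 mm above the bench). The wing is an upright flat blade 36 mm long, 10 mm thick, its lower edge 6 mm above the frame top (just above the free seal) on a 10 mm round neck. This point's x axis runs along the blade.
- cover: Loose aluminium cover plate, 140 (x) x 170 (y) x 6 mm thick, lying on the bench, 280 to 455 g, with a black bar handle on top. Origin: centre of its underside; z up.
- cover_slot (a point): Centre of the cover's slot, on the top face, 45 mm towards +y from the cover's centre. The slot goes through, 44 mm along the cover's x by 18 mm along its y.
- cover_handle (a point): Middle of the handle's bar, 33 mm above the cover's underside and 15 mm towards -y from its centre. The bar is 70 mm long along the cover's y, 12 mm wide along x, 14 mm high (from 26 to 40 mm above the underside), on two end posts.
- sanding_block: Wood and cork sanding block, 65 x 34 x 30 mm; origin centre of underside. To be left alone.
- screwdriver: Screwdriver lying on the bench, 190 mm long along its x. To be left alone.
- glue: White glue bottle, 56 mm wide, 130 mm high; origin centre of underside. To be left alone.
- bead_tub: Clear tub of beads, 94 mm wide at the rim, 85 mm high; origin centre of underside. To be left alone.
- offcut: Plywood offcut, 110 x 70 x 18 mm; origin centre of underside. To be left alone.
- pencil_cup: White cup with pencils, 72 mm wide, 100 mm high, pencils up to 160 mm; origin centre of underside. To be left alone.
- paint_jar: Glass jar, 68 mm wide, 75 mm high; origin centre of underside. To be left alone.

How it is judged:
By the outcome, as a careful person would: the job done as asked, in the order asked, and still so for the second after the job is handed in, while the arm keeps its last pose, push and grip.
It also fails if it takes over 58 s, if anything falls off the work surface, if the arm or the gripper's body presses on something with over 40 N, if the wrist force passes 120 N, or if a joint passes its speed limit or range.

## Robot

A 7-joint arm with a two-finger parallel gripper is mounted at the origin on the work surface. World frame = base frame: x ahead of the robot, y to its left, z up, the work surface at z = 0. Lengths are in m, angles in rad, forces in N, time in s.
With the tool pointing down it reaches from about 0.4 to 0.85 m from the base axis. Payload 10.4 kg.
Tool frame: the origin (TCP) lies on the centre line of the jaws, within the pads' length; the fingertips stand 14 mm ahead of it and the grasp point (between the pads) lies 5 mm behind it (manip.tip_reach is the distance from the TCP to the fingertips, in m); z points along the fingers, y is the line along which they close (so a half turn about z gives the same grasp; the last joint's range is limited). The gripper opens to 85 mm and grips with 20 to 120 N. Pads are 22 mm wide; open, the fingers measure 114 mm over their backs; the gripper's body (76 mm by 85 mm) begins 54 mm behind the grasp point. The pads swing forward as they close: fully open they stand 13 mm farther back than shut.
Start: joints at [1.253, 0.332, -0.065, 1.46, 0.022, 1.35, -0.088], TCP at [0.182, -0.598, 0.245] pointing down, gripper open.
Joint ranges: [-2.6, 2.6], [-0.5, 2.12], [-1.47, 1.34], [0.16, 2.42], [-1.27, 4.41], [0.06, 2.06], [-2.6, 2.6]. Speed limits (rad/s): [2.22, 2.22, 2.79, 2.79, 3.14, 3.14, 3.14].

## Interface

Orientations are given as a unit quaternion [x, y, z, w].
In Python, from workcell import manip gives the robot as it stands.
- The arm moves only by the shell command python3 -m pendant 'ROWS' [FORCE]. ROWS is JSON, a list of rows, each a list of 7 numbers: the shift along the tool's x, y, z in units of 50 mm (1.0 is 50 mm), then the turn, a rotation vector about the tool's x, y, z in units of 8 degrees (1.0 is 8 degrees), then the opening, from -1 (shut) to 1 (fully open), so that 0 is half open. In form: [[dx, dy, dz, ax, ay, az, jaw], ...]. A call has exactly 10 rows; each row is the pose to reach, as a shift and turn from the pose commanded when the call began, along the tool's axes at that moment; what a row does not reach only later rows make up. A row lasts 1/8 s, in which the tool goes at most 62.5 mm and 10.7 degrees, less where a joint would pass 70% of its speed; a pose out of reach is approached as far as the arm can. A call with a gripper value outside its range is refused whole. The fingers move at their own pace and stop on an object; FORCE is the grip in N (left out, the last holds). Time passes only in rows, so rows that repeat a pose let the fingers close, or fill a call up. It gives the time, the measured TCP pose, the force, the opening and the grip force at its end, in the units of the state.
- manip.get_obs(): the state, without advancing time (a new reading comes with each control period).
- manip.camera(name): name is "scene" or "side" or "wrist"; returns (picture, depth): 420x560x3 uint8, red, green, blue; 420x560 float32, m along the optical axis (not along the pixel's ray), 0 where there is no reading.
- manip.get_calibration(name): a dict with "fx", "fy", "cx", "cy" (pixels), "xyz" and "orientation" of the camera in the world. Camera axes: x right, y up, looking along -z (the intrinsics and any distortion apply to the point x, -y, -z); pixel columns grow to the right and rows downward; lengths in m; the calibration is good to about 2 mm. A picture is of the moment at which its call begins: read the wrist's pose just before it. get_calibration takes no time and is no camera call; for the wrist camera it gives the pose at the moment of the call.
- manip.hand_in(): hands the job in; it is judged then, once.
Trained networks look in the newest picture that a camera, given by its name, has taken for a name from the list of things; names that differ only in an ending like _2 or _b are one class to them, and where a whole thing is asked for, a point or a joint stands for the part that bears it (a point fixed in the world has none). Each returns a list of dicts, best first, with "p" (0 to 1); they miss things now and then, are a little off and sometimes report something else, mostly with a low value. They report only what shows in the picture. A call takes as long as a camera call.
- manip.find_in(thing, camera): "box" ([left, top, right, bottom] in pixels, round what is visible of it).
- manip.trace(thing, camera): "pixels" (420x560 bool, what is visible of it) and "box" ([left, top, right, bottom] in pixels, round what is visible of it).
- manip.tip_of(thing, camera): "pixel" ([column, row] in pixels: a listed point, or the origin of a listed thing).
The state is a dict: "clock": time; "joint_pos": joint angles; "joint_velocities": joint speeds; "tau": joint torques, N m; "position": TCP position; "ee_rot": TCP orientation; "ft_force": force on the tool from outside, world axes, zero at the start; "torque": the same for the moment, N m; "grip_width": opening from 0.0 (shut) to 1.0 (fully open); "grasp_force": force on a finger pad.
Only numpy, scipy, OpenCV 4.12 (cv2) and the standard library are available. Lean on these libraries where they do the work, as an engineer would, in place of code of your own. Each camera call takes 0.05 s, during which the arm holds its last target. There are 200 camera calls.

## Working session

There is one attempt and no reset: what is moved stays moved. The work goes in short steps, Python scripts to look and compute and a shell command to move; the robot and the scene stay as the last step left them, time stands still between calls to the robot, and variables do not carry over. Pictures are saved under pics/ and viewed, at most 10 in all, crops included, and the job is handed in when it is done.

```bash
mkdir -p pics; ls
cat > h.py <<'E'
import numpy as np, cv2
from scipy.spatial.transform import Rotation as R
from workcell import manip
def save(n,f):
    p,d=manip.camera(n); cv2.imwrite('pics/'+f,p[:,:,::-1]); return p,d
def ray(c,px):
    K=manip.get_calibration(c) if isinstance(c,str) else c
    Rm=R.from_quat(K['orientation']).as_matrix()
    v=np.array([(px[0]-K['cx'])/K['fx'],-(px[1]-K['cy'])/K['fy'],-1.0])
    return np.array(K['xyz']),Rm@v
def at_z(c,px,z):
    o,v=ray(c,px); return o+v*(z-o[2])/v[2]
def at_d(c,px,d):
    o,v=ray(c,px); return o+v*d
def tool_delta(target, ob=None):
    ob=ob or manip.get_obs()
    return R.from_quat(ob['ee_rot']).inv().apply(np.array(target)-ob['position'])/0.05
E
python3 - <<'E'
from h import *
for c in ['scene','side']:
    K=manip.get_calibration(c); print(c,K)
    p,d=save(c,c+'0.png')
    for t,z in [('dustbox',0),('frame_top',.07),('wing_top',.104),('cover',0),('cover_slot',.006),('cover_handle',.033)]:
        r=manip.tip_of(t,c)[:2]
        print(t,[(round(x['p'],2),np.round(x['pixel']),np.round(at_z(c,x['pixel'],z),3)) for x in r])
print(manip.get_obs(), manip.tip_reach)
E
```

```text
pics
scene {'fx': 398.8031160583848, 'fy': 398.8031160583848, 'cx': 280.1844250332755, 'cy': 208.3357087117054, 'xyz': array([ 1.27042155, -0.23979859,  0.70545958]), 'orientation': array([0.39277209, 0.21824594, 0.43456173, 0.78054782])}
dustbox [(0.7, array([144., 265.]), array([ 0.486, -0.152,  0.   ])), (0.52, array([355., 258.]), array([0.744, 0.31 , 0.   ]))]
frame_top [(0.62, array([140., 244.]), array([ 0.489, -0.148,  0.07 ])), (0.53, array([344., 178.]), array([0.513, 0.453, 0.07 ]))]
wing_top [(0.76, array([155., 229.]), array([ 0.497, -0.108,  0.104]))]
cover [(0.62, array([298., 221.]), array([0.542, 0.273, 0.   ])), (0.33, array([300., 290.]), array([0.758, 0.133, 0.   ]))]
cover_slot [(0.82, array([314., 220.]), array([0.568, 0.311, 0.006]))]
cover_handle [(0.78, array([292., 212.]), array([0.534, 0.258, 0.033]))]
side {'fx': 490.50550065263343, 'fy': 490.50550065263343, 'cx': 275.9783030724097, 'cy': 211.93364506238967, 'xyz': array([ 0.40149763, -0.57359794,  1.00049418]), 'orientation': array([ 0.34273653, -0.0376156 , -0.0804064 ,  0.93522807])}
dustbox [(0.86, arr
[... 636 characters left out ...]
3216419, -0.06472008,  1.46009644,  0.02158832,
        1.34988505, -0.08849769]), 'joint_velocities': array([-5.02204982e-04,  6.24110411e-04, -1.08934507e-05, -4.65745397e-05,
       -4.19196675e-04, -9.07255568e-04, -1.98731293e-03]), 'tau': array([-4.68544022e-04, -6.25085521e+01,  4.89472761e-02, -3.91769063e+01,
        1.64918607e-02,  1.62430566e-03, -1.05885743e-06]), 'position': array([ 0.18164801, -0.59804794,  0.24536165]), 'ee_rot': array([9.89152819e-01, 1.46890079e-01, 2.98230724e-05, 6.60771164e-05]), 'ft_force': array([-0.14567737,  0.48064825, -0.85701399]), 'torque': array([ 0.05937959, -0.01677557, -0.0399249 ]), 'grasp_force': 0.0, 'grip_width': 1.0028622578478166} 0.014
```

View pictures.

View pics/scene0.png

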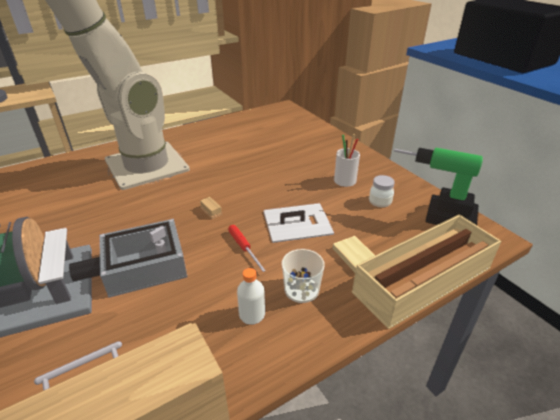

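View pics/side0.png

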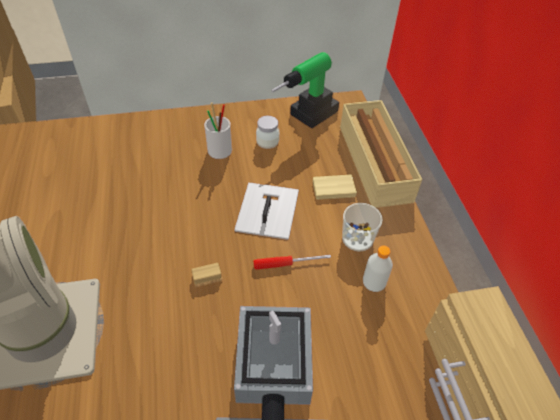

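```bash
python3 -m pendant '[[0,0,-1.2,0,0,0,1],[0,0,-2.4,0,0,0,1],[0.6,-0.5,-3.1,0,0,0,1],[1.5,-1.2,-3.1,0,0,0,1],[2.4,-2,-3.1,0,0,0,1],[3.3,-2.8,-3.1,0,0,0,1],[4.2,-3.5,-3.1,0,0,0,1],[5.1,-4.3,-3.1,0,0,0,1],[6,-5,-3.1,0,0,0,1],[6.9,-5.8,-3.1,0,0,0,1]]'
python3 -m pendant '[[0.9,-0.75,0,0,0,0,1],[1.5,-1.2,0,0,0,0,1],[1.8,-1.5,0,0,0,0,1],[1.8,-1.5,0,0,0,0,1],[1.8,-1.5,0,0,0,0,1],[1.8,-1.5,0,0,0,0,1],[1.8,-1.5,0,0,0,0,1],[1.8,-1.5,0,0,0,0,1],[1.8,-1.5,0,0,0,0,1],[1.8,-1.5,0,0,0,0,1]]'
python3 - <<'E'
from h import *
ob=manip.get_obs(); print(ob['clock'],ob['position'],ob['ee_rot'])
K=manip.get_calibration('wrist'); print(K)
c='wrist'
save(c,'w1.png')
for t,z in [('dustbox',0),('frame_top',.07),('wing_top',.104)]:
    print(t,[(round(x['p'],2),np.round(x['pixel']),np.round(at_z(K,x['pixel'],z),4)) for x in manip.tip_of(t,c)[:2]])
for t in ['dustbox','wing']:
  for r in manip.trace(t,c)[:1]:
    m=r['pixels'].astype(np.uint8); print(t,r['p'],r['box'],cv2.minAreaRect(cv2.findNonZero(m)))
E
```

```text
clock: 1.95
position: [0.4281, -0.2188, 0.4005]
ee_rot: [0.989, 0.147, 0.0, 0.0]
ft_force: [0.5, -0.8, -0.2]
grip_width: 0.998
grasp_force: 0.0
clock: 3.2
position: [0.4918, -0.1224, 0.4003]
ee_rot: [0.989, 0.147, 0.0, 0.0]
ft_force: [-0.1, 1.1, 0.3]
grip_width: 1.001
grasp_force: 0.0
3.2 [ 0.49178247 -0.12241546  0.40030789] [9.89156318e-01 1.46866527e-01 1.03097847e-05 5.13337707e-05]
{'fx': 338.19648433945156, 'fy': 338.19648433945156, 'cx': 279.2796353550526, 'cy': 206.2332368313464, 'xyz': array([ 0.55824109, -0.1032311 ,  0.52861515]), 'orientation': array([-0.10817463,  0.08127602, -0.59008898,  0.79591925])}
dustbox [(0.86, array([295., 165.]), array([ 0.4886, -0.149 ,  0.    ]))]
frame_top [(0.77, array([298., 169.]), array([ 0.494 , -0.1485,  0.07  ])), (0.26, array([30., 42.]), array([0.5489, 0.2178, 0.07  ]))]
wing_top [(0.75, array([266., 160.]), array([ 0.4979, -0.1038,  0.104 ]))]
dustbox 0.96 [214.5, 91.2, 560.0, 331.2] ((404.952880859375, 220.5849151611328), (372.6824035644531, 140.54507446289062), 29.05460548400879)
wing 0.77 [253.9, 149.0, 282.4, 163.3] ((268.0, 158.5), (11.0, 28.0), 90.0)
```

View pics/w1.png

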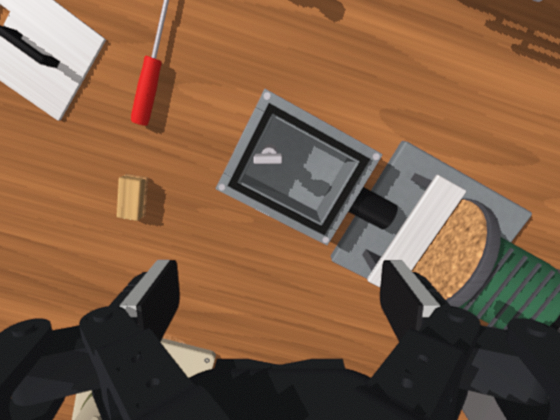

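Run:
```python
from h import *
c='wrist';K=manip.get_calibration(c)
p,d=manip.camera(c); cv2.imwrite('pics/crop1.png',cv2.resize(p[70:260,200:400,::-1],None,fx=4,fy=4,interpolation=cv2.INTER_CUBIC)[:600])
# frame top mask by depth -> height
v,u=np.mgrid[0:420,0:560]
Rm=R.from_quat(K['orientation']).as_matrix()
P=np.stack([(u-K['cx'])/K['fx']*d,-(v-K['cy'])/K['fy']*d,-d],-1)@Rm.T+K['xyz']
near=(abs(P[...,0]-.49)<.13)&(P[...,1]>-.238)&(P[...,1]<-.02)
m=near&(abs(P[...,2]-.071)<.012)
r=cv2.minAreaRect(P[m][:,:2].astype(np.float32)); print('frame',m.sum(),r,np.median(P[m][:,2]))
m=near&(P[...,2]>.092)&(P[...,2]<.12)
print('wing',m.sum(),cv2.minAreaRect(P[m][:,:2].astype(np.float32)))
cor=np.array([at_z(K,q,.07)[:2] for q in [(265,91),(378,155),(327,242),(219,188)]]); print(cor,cor.mean(0),cv2.minAreaRect(cor.astype(np.float32)))
a,b=[at_z(K,q,.104) for q in [(254,159),(282,159)]];print('blade',a,b,np.degrees(np.arctan2(*(b-a)[1::-1])))
```

```text
frame 7683 ((0.4899199604988098, -0.1494617909193039), (0.17994250357151031, 0.150308296084404), 78.98004913330078) 0.07034898315203936
wing 253 ((0.49914851784706116, -0.10548993945121765), (0.00954424124211073, 0.03536229580640793), 16.71717071533203)
[[ 0.57771495 -0.07727885]
 [ 0.54335398 -0.24616576]
 [ 0.40450877 -0.22134003]
 [ 0.43669113 -0.05187978]] [ 0.49056721 -0.1491661 ] ((0.4911118745803833, -0.1493094265460968), (0.17384767532348633, 0.14328633248806), 79.24695587158203)
blade [ 0.49459898 -0.08860795  0.104     ] [ 0.50480894 -0.12222064  0.104     ] -73.10367043555792
```

View pics/crop1.png

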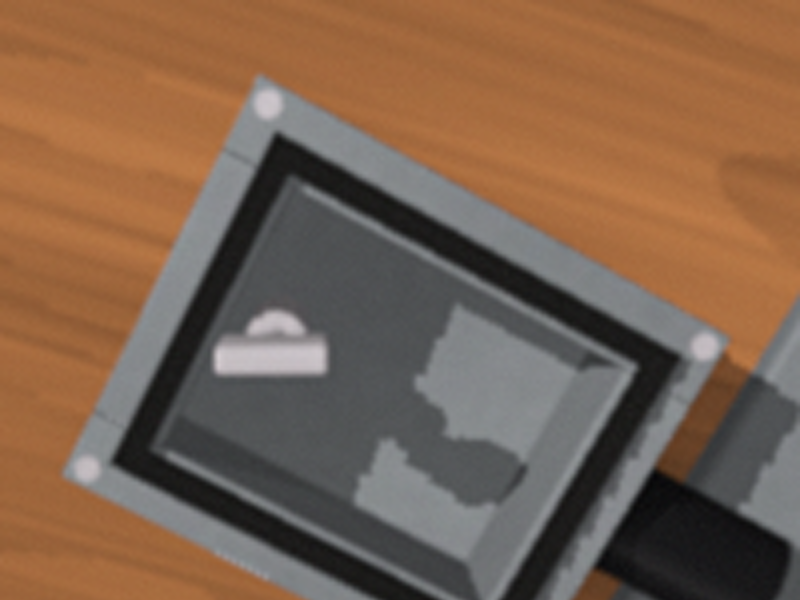

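```bash
python3 -m pendant '[[0.24,-0.28,0.5,0,0,1.25,1],[0.24,-0.28,1,0,0,2.5,1],[0.24,-0.28,1.5,0,0,3.75,1],[0.24,-0.28,2,0,0,5,1],[0.24,-0.28,2.5,0,0,6.25,1],[0.24,-0.28,3,0,0,7.5,1],[0.24,-0.28,3.5,0,0,8.75,1],[0.24,-0.28,4,0,0,10,1],[0.24,-0.28,4.5,0,0,11.28,1],[0.24,-0.28,4.5,0,0,11.28,1]]'
python3 - <<'E'
from h import *
ob=manip.get_obs(); print(ob['joint_pos'],tool_delta([.4989,-.1054,.096]),R.from_quat(ob['ee_rot']).as_matrix()[:,0])
E
```

```text
clock: 4.8
position: [0.4963, -0.1078, 0.1785]
ee_rot: [0.837, -0.547, -0.014, 0.005]
ft_force: [-0.9, -0.8, -0.9]
grip_width: 1.0
grasp_force: 0.0
[ 1.24107535e-01  1.47446836e-01  1.66749855e-03  1.83142701e+00
 -3.24083567e-03  1.19246426e+00 -2.60257658e+00] [ 0.00596097 -0.10595091  1.64814953] [ 0.40019849 -0.91625929 -0.01760921]
```

```bash
python3 -m pendant '[[0,0,0,0,0,-1.25,1],[0,0,0,0,0,-2.5,1],[0,0,0,0,0,-3.75,1],[0,0,0,0,0,-5,1],[0,0,0,0,0,-6.25,1],[0,0,0,0,0,-7.5,1],[0,0,0,0,0,-8.75,1],[0,0,0,0,0,-10,1],[0,0,0,0,0,-11.25,1],[0,0,0,0,0,-12.5,1]]'
python3 -m pendant '[[0,0,0,0,0,-1.25,1],[0,0,0,0,0,-2.5,1],[0,0,0,0,0,-3.75,1],[0,0,0,0,0,-5,1],[0,0,0,0,0,-6.25,1],[0,0,0,0,0,-7.5,1],[0,0,0,0,0,-8.75,1],[0,0,0,0,0,-10,1],[0,0,0,0,0,-10,1],[0,0,0,0,0,-10,1]]'
cat >> h.py <<'E'
def plan(target, xang):
    "shift (50 mm units) and rotvec (8 deg units) to reach target with tool x at world angle xang deg, z down"
    ob=manip.get_obs(); C=R.from_quat(ob['ee_rot']); a=np.radians(xang)
    x=np.array([np.cos(a),np.sin(a),0]); z=np.array([0,0,-1.]); T=R.from_matrix(np.stack([x,np.cross(z,x),z],1))
    print('shift',np.round(tool_delta(target,ob),3),'turn',np.round(np.degrees((C.inv()*T).as_rotvec())/8,3),'xang',np.degrees(np.arctan2(*C.as_matrix()[1::-1,0])),'q',np.round(ob['joint_pos'],2))
E
python3 -c "
from h import *
plan([.4989,-.1054,.096],106.7)"
```

```text
clock: 6.05
position: [0.4967, -0.1073, 0.1793]
ee_rot: [0.956, 0.293, -0.012, -0.007]
ft_force: [-0.4, -0.3, 0.0]
grip_width: 0.995
grasp_force: 0.0
clock: 7.3
position: [0.4967, -0.1073, 0.1793]
ee_rot: [0.548, 0.836, -0.005, -0.013]
ft_force: [-0.5, -0.0, -0.5]
grip_width: 1.002
grasp_force: 0.0
shift [-0.01   0.094  1.663] turn [-0.173 -0.111  0.847] xang 113.46842574923716 q [ 0.34  0.16 -0.23  1.82  0.04  1.2   0.5 ]
```

```bash
python3 -m pendant '[[-0.01,0.094,0.6,-0.17,-0.11,0.85,1],[-0.01,0.094,1.2,-0.17,-0.11,0.85,1],[-0.01,0.094,1.66,-0.17,-0.11,0.85,1],[-0.01,0.094,1.66,-0.17,-0.11,0.85,0],[-0.01,0.094,1.66,-0.17,-0.11,0.85,-1],[-0.01,0.094,1.66,-0.17,-0.11,0.85,-1],[-0.01,0.094,1.66,-0.17,-0.11,0.85,-1],[-0.01,0.094,1.66,-0.17,-0.11,0.85,-1],[-0.01,0.094,1.66,-0.17,-0.11,0.85,-1],[-0.01,0.094,1.66,-0.17,-0.11,0.85,-1]]' 30
python3 -c "
from h import *
plan([.4989,-.1054,.096],169)"
```

```text
clock: 8.55
position: [0.4978, -0.106, 0.097]
ee_rot: [0.596, 0.803, -0.001, -0.001]
ft_force: [-10.3, 0.6, 11.6]
grip_width: 0.112
grasp_force: 32.4
shift [0.005 0.024 0.02 ] turn [-0.016 -0.011 -7.767] xang 106.86125070797097 q [ 0.32  0.23 -0.22  1.92  0.06  1.    0.36]
```

```bash
python3 -m pendant '[[0,0,0,0,0,-0.9,-1],[0,0,0,0,0,-1.8,-1],[0,0,0,0,0,-2.7,-1],[0,0,0,0,0,-3.6,-1],[0,0,0,0,0,-4.5,-1],[0,0,0,0,0,-5.4,-1],[0,0,0,0,0,-6.3,-1],[0,0,0,0,0,-7.2,-1],[0,0,0,0,0,-7.77,-1],[0,0,0,0,0,-7.77,-1]]'
python3 -c "
from h import *
plan([.4989,-.1054,.096],169)"
```

```text
clock: 9.8
position: [0.4983, -0.1054, 0.097]
ee_rot: [0.095, 0.995, -0.0, -0.001]
ft_force: [-8.2, 0.8, 11.0]
grip_width: 0.113
grasp_force: 32.2
shift [-0.012  0.003  0.021] turn [-0.003 -0.012  0.014] xang 169.11381854738656 q [ 0.44  0.24 -0.35  1.91  0.1   1.    1.42]
```

```bash
python3 -m pendant '[[0,0,0,0,0,0,0],[0,0,0,0,0,0,1],[0,0,0,0,0,0,1],[0,0,-0.5,0,0,0,1],[0,0,-1.5,0,0,0,1],[0,0,-2.7,0,0,0,1],[0,0,-3.9,0,0,0,1],[0,0,-5,0,0,0,1],[0,0,-5,0,0,0,1],[0,0,-5,0,0,0,1]]'
cat >> h.py <<'E'
def cloud(c):
    K=manip.get_calibration(c); p,d=manip.camera(c)
    v,u=np.mgrid[0:420,0:560]
    P=np.stack([(u-K['cx'])/K['fx']*d,-(v-K['cy'])/K['fy']*d,-d],-1)@R.from_quat(K['orientation']).as_matrix().T+K['xyz']
    P[d==0]=9; return p,P
def rect(P,c,r,z0,z1):
    m=(np.hypot(P[...,0]-c[0],P[...,1]-c[1])<r)&(P[...,2]>z0)&(P[...,2]<z1)
    if m.sum()<20: return m.sum()
    return m.sum(),cv2.minAreaRect(P[m][:,:2].astype(np.float32)),np.median(P[m][:,2])
E
python3 - <<'E'
from h import *
p,P=cloud('wrist'); cv2.imwrite('pics/w2.png',p[:,:,::-1])
print('wing',rect(P,(.499,-.105),.04,.092,.12))
print('frame',rect(P,(.49,-.149),.125,.062,.082))
p,P=cloud('side')
print('wing',rect(P,(.499,-.105),.04,.092,.12))
print('handle',rect(P,(.54,.255),.07,.03,.055))
print('cover',rect(P,(.545,.275),.13,.003,.03))
p,P=cloud('scene')
print('handle',rect(P,(.54,.255),.07,.03,.055))
E
```

```text
clock: 11.05
position: [0.4988, -0.1054, 0.3456]
ee_rot: [0.095, 0.995, 0.0, -0.0]
ft_force: [-0.7, 0.4, 0.6]
grip_width: 0.998
grasp_force: 0.0
wing (np.int64(296), ((0.49912917613983154, -0.10534317791461945), (0.00898546352982521, 0.036350518465042114), 79.00765228271484), np.float64(0.10361464337393955))
frame (np.int64(10273), ((0.4909314215183258, -0.14920388162136078), (0.18050123751163483, 0.14970465004444122), 79.04461669921875), np.float64(0.07037620849242665))
wing (np.int64(125), ((0.49661046266555786, -0.10320648550987244), (0.01236677449196577, 0.03462349995970726), 80.81739044189453), np.float64(0.10333452009578503))
handle 6
cover (np.int64(1503), ((0.5384148955345154, 0.2600094676017761), (0.22417280077934265, 0.25707927346229553), 63.90913772583008), np.float64(0.006143164029972614))
handle (np.int64(117), ((0.5414681434631348, 0.25343161821365356), (0.06985297799110413, 0.01498537790030241), 70.88383483886719), np.float64(0.03772970621452432))
```

View pics/w2.png

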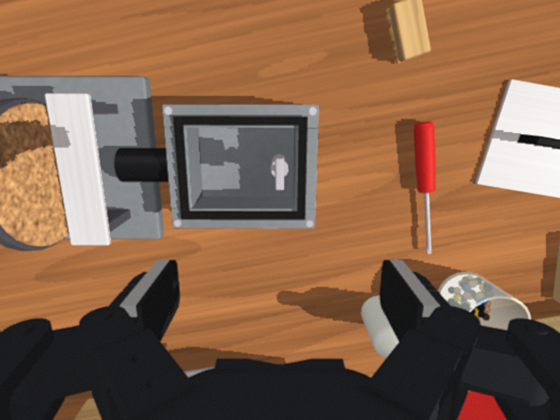

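```bash
python3 -m pendant '[[0.05,0.8,0,0,0,1.2,1],[0.1,1.6,0,0,0,2.4,1],[0.15,2.4,0,0,0,3.6,1],[0.2,3.2,0,0,0,4.8,1],[0.3,4,0.2,0,0,6,1],[0.35,4.8,0.4,0,0,7.2,1],[0.4,5.6,0.6,0,0,8.4,1],[0.5,6.4,0.8,0,0,9.8,1],[0.53,7.2,0.9,0,0,11,1],[0.53,7.2,0.9,0,0,12.25,1]]'
python3 - <<'E'
from h import *
p,P=cloud('wrist'); cv2.imwrite('pics/w3.png',p[:,:,::-1])
h=rect(P,(.54,.255),.06,.03,.055);print('handle',h)
m=rect(P,(.545,.27),.115,.003,.012); print('plate',m)
plan([h[1][0][0],h[1][0][1],.03],71)
E
```

```text
clock: 12.45
position: [0.5397, 0.2566, 0.299]
ee_rot: [0.814, 0.581, -0.002, -0.001]
ft_force: [0.4, -0.4, -0.0]
grip_width: 0.998
grasp_force: 0.0
handle (np.int64(600), ((0.5408939123153687, 0.25304940342903137), (0.06987687200307846, 0.011632269248366356), 70.90658569335938), np.float64(0.039283217796836106))
plate (np.int64(14202), ((0.545772910118103, 0.2670753002166748), (0.1700322926044464, 0.14070551097393036), 69.68640899658203), np.float64(0.00564443814945656))
shift [-0.022  0.04   5.388] turn [-0.023  0.009 -0.073] xang 70.4193268909586 q [-0.1   0.29 -0.52  1.43  0.14  1.46 -0.96]
```

View pics/w3.png

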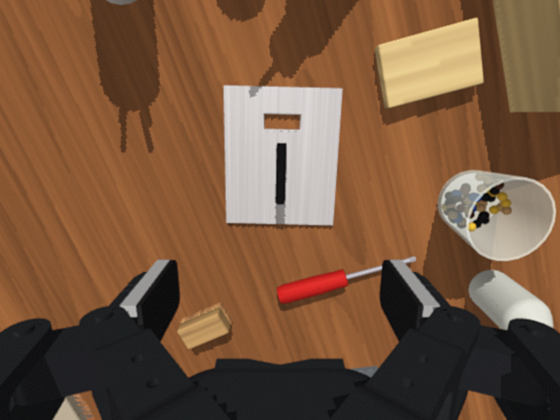

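```bash
python3 -m pendant '[[-0.02,0.04,1.2,-0.02,0,0,1],[-0.02,0.04,2.4,-0.02,0,0,1],[-0.02,0.04,3.6,-0.02,0,0,1],[-0.02,0.04,4.7,-0.02,0,0,1],[-0.02,0.04,5.2,-0.02,0,0,1],[-0.02,0.04,5.43,-0.02,0,0,1],[-0.02,0.04,5.43,-0.02,0,0,0],[-0.02,0.04,5.43,-0.02,0,0,-1],[-0.02,0.04,5.43,-0.02,0,0,-1],[-0.02,0.04,5.43,-0.02,0,0,-1]]' 80
python3 -m pendant '[[0,0,0,0,0,0,-1],[0,0,0,0,0,0,-1],[0,0,-0.2,0,0,0,-1],[0,0,-0.6,0,0,0,-1],[0,0,-1.4,0,0,0,-1],[0,0,-2.4,0,0,0,-1],[0,0,-3.4,0,0,0,-1],[0,0,-4.2,0,0,0,-1],[0,0,-4.2,0,0,0,-1],[0,0,-4.2,0,0,0,-1]]'
python3 - <<'E'
from h import *
p,P=cloud('wrist'); cv2.imwrite('pics/w4.png',p[:,:,::-1])
ob=manip.get_obs(); print(ob['position'])
for c in ('wrist','scene','side'):
    if c!='wrist': p,P=cloud(c)
    z=ob['position'][2]-.022
    m=rect(P,(.545,.27),.125,z-.03,z+.008); print('plate',c,m)
    m=(np.hypot(P[...,0]-.545,P[...,1]-.27)<.115)&(abs(P[...,2]-z)<.03)
    if m.sum()>100:
        A=np.c_[P[m][:,:2]-[.545,.27],np.ones(m.sum())]; print(np.linalg.lstsq(A,P[m][:,2],rcond=None)[0],z)
plan([.4904-.015*np.cos(np.radians(79)),-.1493-.015*np.sin(np.radians(79)),.2],79)
E
```

```text
clock: 13.75
position: [0.5426, 0.252, 0.0304]
ee_rot: [0.814, 0.581, 0.001, 0.001]
ft_force: [-4.6, 1.8, 1.9]
grip_width: 0.145
grasp_force: 1.9
clock: 15.0
position: [0.5418, 0.2513, 0.2392]
ee_rot: [0.814, 0.581, 0.0, 0.001]
ft_force: [-0.4, -1.2, -4.1]
grip_width: 0.123
grasp_force: 78.4
[0.54154026 0.25119757 0.23846974]
plate wrist (np.int64(72063), ((0.5489643812179565, 0.26845043897628784), (0.1635427176952362, 0.1414867341518402), 71.03519439697266), np.float64(0.21407022276186846))
[-0.00358171 -0.01507393  0.21506564] 0.21646973814945766
plate scene (np.int64(1721), ((0.5479788184165955, 0.26601549983024597), (0.17118240892887115, 0.14610300958156586), 70.98609924316406), np.float64(0.21304049932171992))
[-0.02597162 -0.00933017  0.21578727] 0.21646973814945766
plate side (np.int64(2307), ((0.545098066329956, 0.2673836350440979), (0.17708373069763184, 0.1404424011707306), 70.97306823730469), np.float64(0.2152079669191782))
[-0.00382111 -0.00333917  0.21604887] 0.21646973814945766
shift [-8.205  1.672  0.78 ] turn [ 0.003  0.013 -0.991] xang 71.06830833195318 q [-0.1   0.32 -0.52  1.53  0.16  1.34 -0.96]
```

View pics/w4.png

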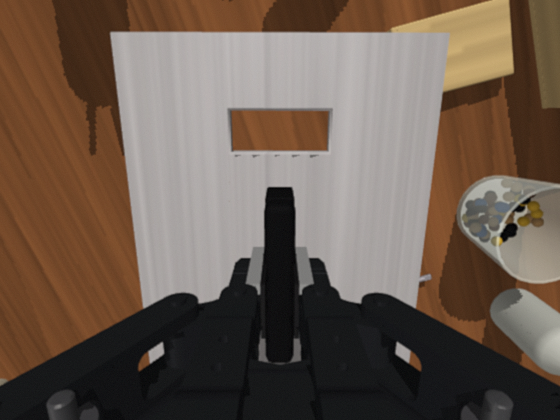

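```bash
python3 - <<'E'
from h import *
ob=manip.get_obs();C=R.from_quat(ob['ee_rot'])
for px in [(228.5,108.5),(332,108.5),(330,152),(231,152)]:
    print(np.round(C.inv().apply(at_z('wrist',px,.2145)-ob['position'])*1000,1))
E
python3 -m pendant '[[-0.5,0.1,0,0,0,-0.1,-1],[-1.3,0.27,0,0,0,-0.2,-1],[-2.2,0.45,0,0,0,-0.3,-1],[-3.1,0.63,0,0,0,-0.4,-1],[-4,0.82,0,0,0,-0.5,-1],[-4.9,1,0,0,0,-0.6,-1],[-5.8,1.18,0,0,0,-0.7,-1],[-6.7,1.37,0,0,0,-0.8,-1],[-7.5,1.53,0,0,0,-0.9,-1],[-8.2,1.67,0,0,0,-0.99,-1]]'
python3 -m pendant '[[0,0,0.2,0,0,0,-1],[0,0,0.4,0,0,0,-1],[0,0,0.6,0,0,0,-1],[0,0,0.8,0,0,0,-1],[0,0,0.8,0,0,0,-1],[0,0,0.8,0,0,0,-1],[0,0,0.8,0,0,0,-1],[0,0,0.8,0,0,0,-1],[0,0,0.8,0,0,0,-1],[0,0,0.8,0,0,0,-1]]'
python3 - <<'E'
from h import *
p,P=cloud('wrist'); cv2.imwrite('pics/w5.png',p[:,:,::-1])
ob=manip.get_obs(); print(ob['position'])
plan([.4904-.015*np.cos(np.radians(79)),-.1493-.015*np.sin(np.radians(79)),.15],79)
E
```

```text
[ 69.7 -20.6  23.6]
[69.7 24.  23.6]
[51.  23.9 23.7]
[ 51.  -20.3  23.6]
clock: 16.4
position: [0.4873, -0.1647, 0.239]
ee_rot: [0.772, 0.636, 0.0, 0.0]
ft_force: [0.9, 0.1, -3.9]
grip_width: 0.118
grasp_force: 78.3
clock: 17.65
position: [0.4883, -0.1633, 0.2]
ee_rot: [0.772, 0.636, 0.001, 0.001]
ft_force: [0.2, -0.6, -3.3]
grip_width: 0.119
grasp_force: 78.2
[ 0.48828912 -0.16327029  0.19991803]
shift [-0.017 -0.014  0.998] turn [ 0.017  0.002 -0.001] xang 78.98869220828875 q [ 0.46  0.13 -0.24  1.8   0.03  1.21  0.01]
```

View pics/w5.png

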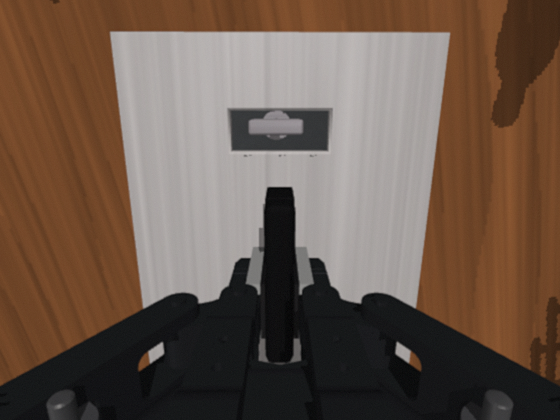

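Run:
```python
from h import *
ob=manip.get_obs();C=R.from_quat(ob['ee_rot'])
for z,pts in [(ob['position'][2]-.0237,[(228,107.5),(332,107.5),(330.5,153.5),(231,153.5)]),(.104,[(248.5,120),(303,120),(303,133),(248.5,133)])]:
    q=np.array([C.inv().apply(at_z('wrist',px,z)-ob['position'])*1000 for px in pts]); print(np.round(q,1),q.mean(0))
p,P=cloud('wrist'); print(rect(P,(.499,-.105),.03,.095,.115))
w=rect(P,(.499,-.105),.03,.095,.115)[1][0]; print(C.inv().apply(np.array([*w,.104])-ob['position'])*1000)
```

```text
[[ 69.9 -20.9  23.6]
 [ 69.9  24.   23.7]
 [ 50.1  24.2  23.7]
 [ 50.2 -20.3  23.6]] [60.02622101  1.74839722 23.68340238]
[[ 63.1 -18.5  95.9]
 [ 63.1  16.6  95.9]
 [ 55.   16.7  95.9]
 [ 55.  -18.7  95.9]] [59.05394345 -0.96715918 95.89540238]
(np.int64(844), ((0.4988960027694702, -0.10568757355213165), (0.009893801063299179, 0.03535831719636917), 80.39978790283203), np.float64(0.10354745359190874))
[58.58194148 -0.81943279 95.89592509]
```

```bash
python3 -m pendant '[[-0.02,-0.05,0.2,0.02,0,0,-1],[-0.02,-0.05,0.5,0.02,0,0,-1],[-0.02,-0.05,0.8,0.02,0,0,-1],[-0.02,-0.05,1.1,0.02,0,0,-1],[-0.02,-0.05,1.1,0.02,0,0,-1],[-0.02,-0.05,1.1,0.02,0,0,-1],[-0.02,-0.05,1.1,0.02,0,0,-1],[-0.02,-0.05,1.1,0.02,0,0,-1],[-0.02,-0.05,1.1,0.02,0,0,-1],[-0.02,-0.05,1.1,0.02,0,0,-1]]'
python3 - <<'E'
from h import *
ob=manip.get_obs();C=R.from_quat(ob['ee_rot'])
p,P=cloud('wrist'); cv2.imwrite('pics/w6.png',cv2.resize(p[60:200,180:380,::-1],None,fx=4,fy=4,interpolation=cv2.INTER_CUBIC))
w=rect(P,(.499,-.105),.03,.095,.109); print(w,C.inv().apply(np.array([*w[1][0],.104])-ob['position'])*1000)
z=ob['position'][2]-.0237
for c in ('scene','side'):
    p,P=cloud(c); print(c,'plate',rect(P,(.49,-.149),.12,z-.012,z+.01))
    m=(np.hypot(P[...,0]-.49,P[...,1]+.149)<.1)&(abs(P[...,2]-z)<.01)
    A=np.c_[P[m][:,:2]-[.49,-.149],np.ones(m.sum())]; print(np.linalg.lstsq(A,P[m][:,2],rcond=None)[0],z)
plan([.49,-.149,.1],79)
E
```

```text
clock: 19.0
position: [0.4858, -0.1638, 0.145]
ee_rot: [0.772, 0.636, -0.0, -0.0]
ft_force: [0.4, 0.7, -3.4]
grip_width: 0.123
grasp_force: 78.3
(np.int64(1500), ((0.4986936151981354, -0.10583407431840897), (0.009822197258472443, 0.03591188043355942), 79.00186157226562), np.float64(0.10350843143545578)) [59.36995865  1.62922712 40.94467617]
scene plate (np.int64(2560), ((0.49097901582717896, -0.148483544588089), (0.1698182076215744, 0.14503739774227142), 78.79487609863281), np.float64(0.1194820183780757))
[-0.00615704 -0.00195814  0.1195445 ] 0.12126707255432478
side plate (np.int64(3527), ((0.4872703552246094, -0.1465928852558136), (0.17318305373191833, 0.1403019279241562), 78.83141326904297), np.float64(0.12131633608000014))
[-0.00075059 -0.00018514  0.12131217] 0.12126707255432478
shift [0.308 0.027 0.898] turn [-0.003  0.002 -0.002] xang 78.98408591264946 q [ 0.46  0.18 -0.24  1.87  0.05  1.1   0.  ]
```

View pics/w6.png

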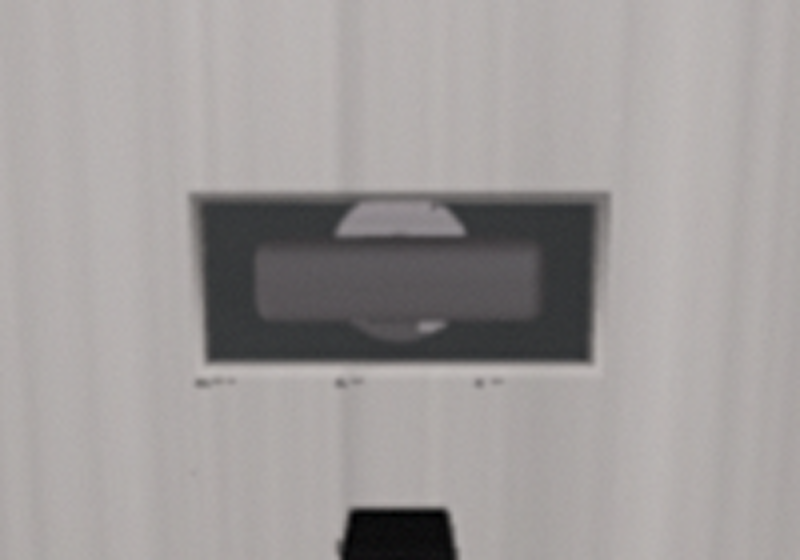

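```bash
python3 -m pendant '[[0,0,0.15,0,0,0,-1],[0,0,0.3,0,0,0,-1],[0,0,0.45,0,0,0,-1],[0,0,0.6,0,0,0,-1],[0,0,0.7,0,0,0,-1],[0,0,0.77,0,0,0,-1],[0,0,0.81,0,0,0,-1],[0,0,0.85,0,0,0,-1],[0,0,0.87,0,0,0,-1],[0,0,0.87,0,0,0,-1]]'
python3 -c "
from h import *
o=manip.get_obs();print(o['position'],o['ft_force'],o['torque']);plan([.4858,-.1638,.0995],79)"
```

```text
clock: 20.4
position: [0.4857, -0.1638, 0.1018]
ee_rot: [0.772, 0.636, -0.0, 0.0]
ft_force: [-3.7, 1.3, 5.2]
grip_width: 0.117
grasp_force: 79.5
[ 0.48574164 -0.16383791  0.10181577] [-3.69124589  1.33319724  5.18933712] [0.26647972 0.9688995  0.01841478]
shift [0.001 0.001 0.046] turn [-0.002  0.003 -0.002] xang 78.98692294356415 q [ 0.45  0.23 -0.24  1.91  0.07  1.01 -0.01]
```

```bash
python3 -m pendant '[[0,0,0.01,0,0,0,-1],[0,0,0.02,0,0,0,-1],[0,0,0.03,0,0,0,-1],[0,0,0.04,0,0,0,-1],[0,0,0.04,0,0,0,-1],[0,0,0.04,0,0,0,-1],[0,0,0.04,0,0,0,-1],[0,0,0.04,0,0,0,-1],[0,0,0.04,0,0,0,-1],[0,0,0.04,0,0,0,-1]]'
python3 -c "
from h import *
o=manip.get_obs();print(o['position'],o['ft_force'],o['torque'])"
```

```text
clock: 21.65
position: [0.4858, -0.1639, 0.1005]
ee_rot: [0.772, 0.636, -0.0, 0.0]
ft_force: [-8.9, 2.6, 13.3]
grip_width: 0.122
grasp_force: 80.8
[ 0.48576447 -0.16387047  0.10054598] [-8.87247741  2.57636871 13.29526497] [0.446176   1.73772902 0.05138513]
```

Run:
```python
from h import *
a=np.radians(-11);ctr=np.array([.4904,-.1493])
for c in ('scene','side','wrist'):
    p,P=cloud(c)
    L=(P[...,:2]-ctr)@np.array([[np.cos(a),-np.sin(a)],[np.sin(a),np.cos(a)]])
    m=(abs(L[...,0])<.066)&(abs(L[...,1])<.081)&(abs(P[...,2]-.076)<.008)
    A=np.c_[L[m],np.ones(m.sum())]; print(c,m.sum(),np.linalg.lstsq(A,P[m][:,2],rcond=None)[0])
    f=((abs(L[...,0])>.0715)&(abs(L[...,0])<.0745)&(abs(L[...,1])<.085))&(abs(P[...,2]-.07)<.01); print(' frame',f.sum(),np.median(P[f][:,2]) if f.any() else 0, rect(P,ctr,.125,.0735,.085))
```

```text
scene 2052 [-0.000409    0.00099927  0.07532028]
 frame 184 0.06741336036324064 (np.int64(2240), ((0.4914218783378601, -0.1486482322216034), (0.17014694213867188, 0.14416730403900146), 79.03888702392578), np.float64(0.07530366843288261))
side 2867 [0.00022369 0.00115336 0.07705727]
 frame 87 0.076593266743061 (np.int64(3259), ((0.48714935779571533, -0.14928364753723145), (0.1789315938949585, 0.1483132690191269), 79.07270812988281), np.float64(0.07698867946768384))
wrist 64179 [0.00060904 0.00226068 0.07560378]
 frame 1884 0.06971879592784798 (np.int64(72174), ((0.4904823303222656, -0.14616304636001587), (0.1638576090335846, 0.14137110114097595), 78.8428955078125), np.float64(0.07567077192075099))
```

```bash
python3 -m pendant '[[0,0,0.01,0,0,0,-1],[0,0,0.02,0,0,0,-1],[0,0,0.02,0,0,0,-1],[0,0,0.02,0,0,0,-1],[0,0,0.02,0,0,0,-1],[0,0,0.02,0,0,0,-1],[0,0,0.02,0,0,0,-1],[0,0,0.02,0,0,0,-1],[0,0,0.02,0,0,0,-1],[0,0,0.02,0,0,0,-1]]'
python3 -c "
from h import *
o=manip.get_obs();print(o['position'],o['ft_force'],o['torque'])"
```

```text
clock: 23.05
position: [0.4857, -0.1638, 0.1005]
ee_rot: [0.772, 0.636, -0.0, 0.0]
ft_force: [-13.6, 4.1, 25.4]
grip_width: 0.124
grasp_force: 82.4
[ 0.48574615 -0.1638467   0.10047304] [-13.60067088   4.07983419  25.36147038] [0.82583508 2.82022226 0.00336539]
```

Run:
```python
from h import *
p,P=cloud('wrist'); print(rect(P,(.499,-.105),.03,.095,.109))
print(manip.hand_in())
```

```text
(np.int64(3140), ((0.4961952567100525, -0.11760852485895157), (0.03413743898272514, 0.03594515845179558), 79.2182388305664), np.float64(0.10353623535520258))
the job is handed in; nothing more can be done
None
```

The job is handed in at about 23 s: the wing measured within about 0.1° of the slot line, and the cover is down over it and level. It is held pressed on the frame with about 29 N, and it stopped sinking as the push rose, so the seal should be fully flat. While I was lining up on the wing, the last joint read -2.603 rad against its -2.6 limit for a moment, and I can't tell whether that counts as out of range.

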